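Fit the logger probe and vent the bottle cap for the autoclave

ROBOT

A 6-joint arm with a two-finger parallel gripper is mounted at the origin on a cart in front of the work surface, level with it; the furniture and walls round the work are solid. World frame = base frame: x ahead of the robot, y to its left, z up, the work surface at z = 0. Lengths are in mm, angles in rad, forces in N, time in s.
With the tool pointing down it reaches from about 350 to 725 mm from the base axis. Payload 6 kg.
Tool frame: the origin (TCP) lies on the centre line of the jaws, within the pads' length; the fingertips stand 19 mm ahead of it and the grasp point (between the pads) is the TCP; z points along the fingers, y is the line along which they close (so a half turn about z gives the same grasp; the last joint's range is limited). The gripper opens to 85 mm and grips with 20 to 120 N. Pads are 22 mm wide; open, the fingers measure 114 mm over their backs; the gripper's body (76 mm by 85 mm) begins 54 mm behind the grasp point. The pads swing forward as they close: fully open they stand 13 mm farther back than shut.
Start: joints at [1.463, 0.04, 0.085, 0, -1.615, -0.334], TCP at [256.512, 542.381, 250.261] pointing down, gripper open.
Joint ranges: [-2.56, 2.56], [-1.29, 2.01], [-1.08, 1.49], [-3.29, 1.98], [-2.81, -0.18], [-2.99, 2.99]. Speed limits (rad/s): [2.57, 2.57, 3.01, 3.14, 3.14, 3.14].

INTERFACE

Orientations are given as a unit quaternion [x, y, z, w].
In Python, from plant import arm gives the robot as it stands.
- The arm moves only by the shell command python3 -m handwheel 'ROWS' [FORCE]. ROWS is a JSON object of lists of equal length, an entry for each row: "claw": the closure in counts, from 0 (fully open) to 255 (shut); "xyz": the shift along the tool's x, y, z in cm, a list of three; "spin": the turn about the tool's z in rad. In form: {"claw": [claw, ...], "xyz": [[x, y, z], ...], "spin": [spin, ...]}. A call has 1 to 5 rows; each row is the pose to reach, as a shift and turn from the pose commanded when the call began, along the tool's axes at that moment; what a row does not reach only later rows make up. A row lasts 1/12 s, in which the tool goes at most 41.7 mm and 7.16 degrees, less where a joint would pass 70% of its speed; a pose out of reach is approached as far as the arm can. A call with a gripper value outside its range is refused whole. The fingers move at their own pace and stop on an object; FORCE is the grip in N (left out, the last holds). Time passes only in rows, so rows that repeat a pose let the fingers close. It gives the time, the measured TCP pose, the force, the opening and the grip force at its end, in the units of the state.
- arm.observe(): the state, without advancing time (a new reading comes with each control period).
- arm.snapshot(name): name is "side" or "top" or "wrist"; returns a dict with "pixels" (400x640x3 uint8, blue, green, red), "mtx" (3x3 intrinsics, pixels), "eye" and "orientation" of the camera in the world; the wrist camera has in their place "T_tool_cam" (4x4, takes a point from camera to tool coordinates, whose origin is the TCP and whose axes are the flange's). Camera axes: x right, y down, z forward; pixel columns grow to the right and rows downward; lengths in mm; the calibration is good to about 2 mm. The wrist camera is an equidistant fisheye: a pixel r from the principal point sees the ray r / f radians off the axis. A picture is of the moment at which its call begins: read the wrist's pose just before it. There is no depth.
- arm.sign_off(): hands the job in; it is judged then, once.
Trained networks look in the newest picture that a camera, given by its name, has taken for a name from the list of things; names that differ only in an ending like _2 or _b are one class to them, and where a whole thing is asked for, a point or a joint stands for the part that bears it (a point fixed in the world has none). Each returns a list of dicts, best first, with "confidence" (0 to 1); they miss things now and then, are a little off and sometimes report something else, mostly with a low value. They report only what shows in the picture. A call takes as long as a camera call. They do not tell look-alikes from the thing itself.
- arm.boxes_of(camera, query): "position" ([x, y, z] in mm, in world coordinates, good to about 4 mm: the middle of the surface that is visible of it).
The state is a dict: "time_s": time; "joints": joint angles; "dq": joint speeds; "effort": joint torques, N m; "ee_pos": TCP position; "tool_rot": TCP orientation; "force": force on the tool from outside, world axes, zero at the start; "wrist_torque": the same for the moment, N m; "opening": opening from 0.0 (shut) to 1.0 (fully open); "finger_force": force on a finger pad.
Only numpy, scipy, OpenCV 4.12 (cv2) and the standard library are available. Lean on these libraries where they do the work, as an engineer would, in place of code of your own. Each camera call takes 0.05 s, during which the arm holds its last target. There are 200 camera calls.

TASK

Get the reference bottle ready for the autoclave: take the orange-headed logger probe out of its dock and push it down through the hole in the blue cap until its collar rests on the cap. Then screw the cap clockwise until it bottoms out, and back it off a quarter turn so that the bottle can vent. Finish while still gripping the cap there, with the probe still in it, and leave the other things on the worktop where they are.

Things in the scene. Friction and masses are not known exactly. Their poses are not given: they have to be found in the camera images.
- bottle: amber glass bottle, 56 mm across, fixed upright in a stand (grey plate 100 x 100 x 10 mm, aluminium collar 72 mm across to height 32 mm); shoulder from height 72 mm, narrowing to a 39 mm neck ring at height 88 to 92 mm. Origin: centre of the plate's underside, on the worktop, below the cap's axis; z up. A white line on the plate points to its own -x: the zero mark.
- cap: blue ribbed screw cap, 50 mm diameter, 26 mm high, already started on the bottle's thread and captive on it; grip it round its side, from above. Origin: centre of its top face, 118 mm above the worktop when bottomed out; z up. A white line on its top and side lies along its own -x and stands right above the stand's zero mark when the cap is bottomed out.
- cap_port (a point): centre of the hole in the cap's top face (same point as the cap's origin): a 12.5 mm bore through the cap, widened to 16 mm in the top 2.5 mm; beneath it the bottle is empty and open, more than 100 mm deep below the hole
- cap_turn (a joint): how far the cap is unscrewed, rad: 0 = bottomed out on a hard stop, pi/2 = backed off a quarter turn. Grows as the cap turns counterclockwise seen from above (the cap rises 4 mm a turn), falls as it is screwed down clockwise. Starts 1.8 to 2.8. Friction about 0.08 N m; it stays where it is left.
- dock: fixed probe dock: black base plate 70 x 70 x 10 mm with an upright aluminium tube, 25 mm across, top at height 95 mm, 13 mm bore. Origin: centre of the plate's underside, on the worktop; the tube's axis is its z.
- probe: loose wireless logger probe, about 60 g, standing upright in the dock, collar on the tube's top: steel rod 8 mm diameter, 80 mm long, end tapered; steel collar 20 mm diameter, 3 mm thick; above it an orange round head 16 mm diameter, 30 mm high. Origin: centre of the collar's underside, on the rod's axis; z points to the head (head z = 3 to 33 mm, tip z = -80 mm).
- probe_tip (a point): lower end of the probe's steel rod
- red_cup: bystander: white sample cup with a red lid, 64 mm across, 66 mm high, loose; origin at the centre of its underside
- eyepiece: bystander: black microscope eyepiece standing on end, 33 mm across, 46 mm high, loose; origin at the centre of its underside
- yellow_box: bystander: yellow carton 34 x 34 x 59 mm, standing, loose; origin at the centre of its underside
Things that resemble listed ones, but are neither listed nor needed, are in the scene too. What is shaped like the probe but green or purple is not meant.

How it is judged (in metres and radians):
On the way, in this order (a step that is already met when the one before it is completed fails the run):
1. the probe stands in the hole of the cap with its collar on the cap (z of probe in the frame of cap_port below 0.004 m and horizontal distance between probe and cap_port below 0.006 m and horizontal distance between probe_tip and cap_port below 0.012 m), for 0.2 s.
2. the cap is bottomed out with the probe in it (value of joint cap_turn below 0.08 rad and z of probe in the frame of cap_port below 0.006 m and horizontal distance between probe and cap_port below 0.006 m), for 0.2 s.
At the end, for the whole second after the job is handed in: The cap is backed off a quarter turn (90 degrees, within 20) from bottomed out, the gripper is still holding the cap (more than 3 N), and the probe still stands in the cap's hole with its collar on the cap (within 6 mm) (value of joint cap_turn between 1.22 and 1.92 rad and contact force between the fingers and cap above 3 N and z of probe in the frame of cap_port below 0.006 m and horizontal distance between probe and cap_port below 0.006 m and horizontal distance between probe_tip and cap_port below 0.012 m); the arm keeps its last pose, push and grip.
It fails at once if a bystander (red-lidded cup, eyepiece, yellow carton) was shifted more than 3 cm or knocked over (distance of any of red_cup, eyepiece, yellow_box from where it was at the start of the episode above 0.03 m or angle between any of red_cup, eyepiece, yellow_box's own z axis and vertical above 0.6 rad).
It also fails if it takes over 72 s, if anything falls off the work surface, if the arm or the gripper's body presses on something with over 40 N, if the wrist force passes 120 N, or if a joint passes its speed limit or range.

## Working session

There is one attempt and no reset: what is moved stays moved. The work goes in short steps, Python scripts to look and compute and a shell command to move; the robot and the scene stay as the last step left them, time stands still between calls to the robot, and variables do not carry over. Pictures are saved under pics/ and viewed, at most 10 in all, crops included, and the job is handed in when it is done.

```bash
mkdir -p pics; ls; cat > h.py <<'E'
from plant import arm
import numpy as np, cv2
from scipy.spatial.transform import Rotation as R
def snap(c,f=None):
    s=arm.observe(); d=arm.snapshot(c); im=np.array(d["pixels"],dtype=np.uint8)
    if f: cv2.imwrite("pics/"+f,im)
    return s,d,im
E
python3 - <<'E'
from h import *
s=arm.observe(); print(s)
for c in("side","top"):
    s,d,im=snap(c,c+"0.png"); print(c,d["mtx"],d["eye"],d["orientation"])
    for q in("probe","cap","dock","bottle","red_cup","eyepiece","yellow_box"):
        print(q,[(np.round(x["position"]),round(x["confidence"],2)) for x in arm.boxes_of(c,q)])
cv2.imwrite("pics/both.png",0) if 0 else None
E
```

```text
pics
{'time_s': 0.0, 'joints': array([ 1.46270238e+00,  4.07878516e-02,  8.37859727e-02, -4.91712870e-04,
       -1.61551318e+00, -3.33703546e-01]), 'dq': array([ 4.00743660e-04, -3.03752583e-05,  7.60144409e-04,  9.65660159e-05,
       -8.12598246e-04,  6.51294512e-04]), 'effort': array([-8.88496688e-04, -3.68206573e+01,  3.47405827e+01,  6.93220675e+00,
       -5.51847785e-03,  5.36802560e-06]), 'ee_pos': array([256.32391754, 542.14873777, 249.27324989]), 'tool_rot': array([ 9.75702895e-01, -2.19096012e-01, -1.47323672e-04,  8.81553460e-04]), 'force': array([ 0.79972121,  0.06992346, -0.59785498]), 'wrist_torque': array([-0.02620463, -0.05145538, -0.00918761]), 'finger_force': 0.0, 'opening': 0.9969407870511405}
side [[408.54797637   0.         321.09548984]
 [  0.         408.54797637 199.0795989 ]
 [  0.           0.           1.        ]] [ 392.63164803 -777.93623047  559.00026596] [ 0.86227    -0.11706403  0.0567782  -0.48945142]
probe [(array([ 550., -176.,   82.]), 0.55), (array([ 443., -100.,   84.]), 0.54), (array([528., -96., 110.]), 0.47)]
cap [(array([554., 163., 116.]), 0.83)]
dock [(array([525., -94.,  12.]), 0.74)]
bottle [(array([549., 154.,  34.]), 0.97)]
red_cup [(array([672.,  80.,  52.]), 0.67)]
eyepiece [(array([ 477., -321.,   39.]), 0.56)]
yellow_box [(array([ 589., -296.,   46.]), 0.84), (array([556., 157., 118.]), 0.45)]
top [[386.88782116   0.         315.35349034]
 [  0.         386.88782116 196.65250214]
 [  0.           0.           1.        ]] [423.21954469 -82.54187593 979.53679586] [-0.69676977  0.71162857 -0.06257571  0.06466033]
probe [(array([527., -88., 129.]), 0.57), (array([ 604., -146.,   65.]), 0.47)]
cap [(array([555., 172., 119.]), 0.74)]
dock [(array([518., -91.,  10.]), 0.61)]
bottle [(array([545., 162.,  28.]), 0.77)]
red_cup [(array([678.,  98.,  63.]), 0.63)]
eyepiece [(array([ 474., -307.,   45.]), 0.49)]
yellow_box [(array([ 590., -280.,   58.]), 0.86)]
```

View pics/side0.png

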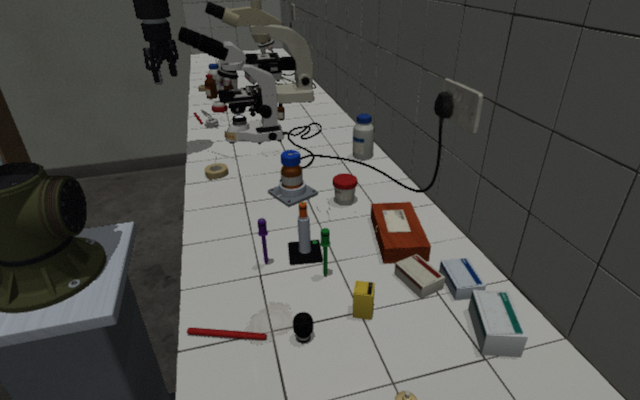

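View pics/top0.png

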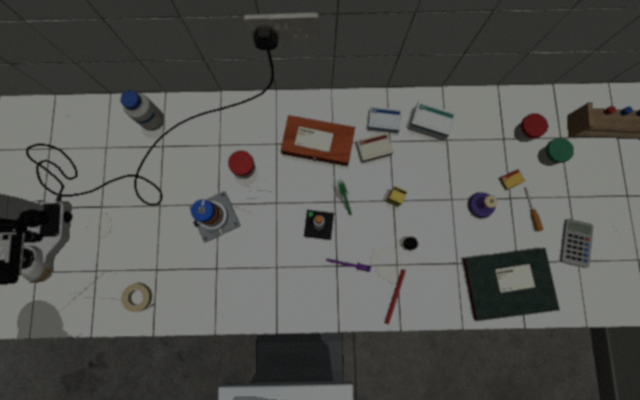

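Candidates, side picture: orange-headed at (303,210), standing in the dock; purple at (262,228); green at (325,237). The orange one in the black-based dock fits the description, so I'll confirm it in a crop and triangulate.

```bash
cat >> h.py <<'E'
def ray(d,u,v):
    p=np.linalg.inv(np.array(d["mtx"]))@[u,v,1]; r=R.from_quat(d["orientation"]).apply(p); return np.array(d["eye"]),r/np.linalg.norm(r)
def tri(a,b):
    (p,u),(q,w)=a,b; t=np.linalg.lstsq(np.c_[u,-w],q-p,rcond=None)[0]
    x,y=p+u*t[0],q+w*t[1]; return (x+y)/2,np.linalg.norm(x-y)
E
python3 - <<'E'
from h import *
D={c:snap(c) for c in("side","top")}
a=D["side"][2][195:285,240:350]; b=D["top"][2][180:270,290:400]
c=D["top"][2][180:250,180:250]; e=D["side"][2][145:215,255:325]
f=lambda x:cv2.resize(x,(390,290),interpolation=cv2.INTER_CUBIC)
cv2.imwrite("pics/crop.png",np.vstack([np.hstack([f(a),f(b)]),np.hstack([f(e),f(c)])]))
for c,rs in(("side",[(190,230,290,318),(140,170,270,310)]),("top",[(205,235,305,335),(190,230,185,225)])):
    im=D[c][2]; hsv=cv2.cvtColor(im,cv2.COLOR_BGR2HSV)
    for (r0,r1,c0,c1),(lo,hi) in zip(rs,[((3,110,50),(16,255,255)),((100,120,40),(125,255,255))]):
        m=cv2.inRange(hsv[r0:r1,c0:c1],lo,hi); y,x=np.nonzero(m); print(c,len(x),x.mean()+c0,y.mean()+r0,x.min()+c0,x.max()+c0,y.min()+r0,y.max()+r0)
E
```

```text
side 88 302.375 209.60227272727272 299 306 202 217
side 258 290.20542635658916 158.2248062015504 281 300 150 166
top 46 318.19565217391306 218.26086956521738 315 321 215 222
top 320 202.528125 211.1 191 213 200 221
```

View pics/crop.png

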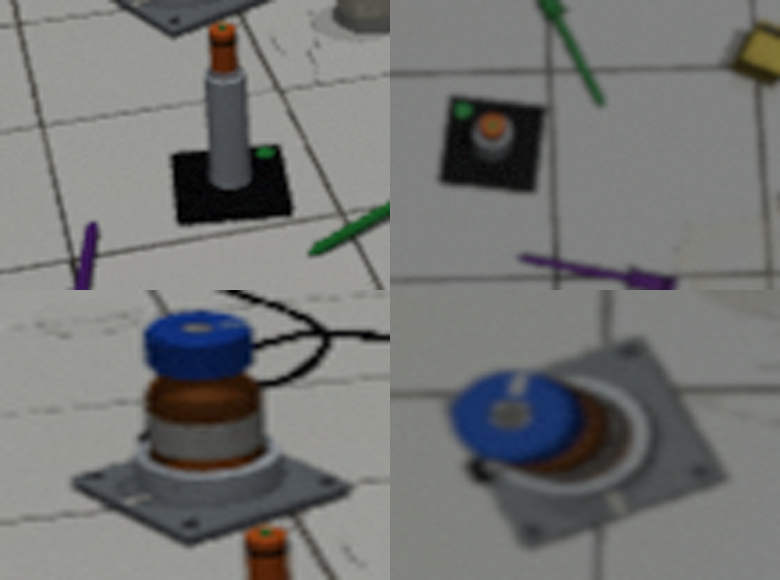

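The orange-headed probe stands in the black-based dock (crop top-left (223,45)). The green and purple look-alikes have fallen over and lie beside it. The cap mark points to about world +x and the plate mark to -x, slightly -y, so cap_turn is about 2.5.

```bash
python3 - <<'E'
from h import *
D={c:snap(c)[1] for c in("side","top")}
print(tri(ray(D["side"],302.4,209.6),ray(D["top"],318.2,218.3)))
for n,c,u,v,z in(("probe","side",302.4,209.6,114),("probe","top",318.2,218.0,126),("cap","side",290.2,153.5,122),("cap","top",202.,210.5,119)):
    e,r=ray(D[c],u,v); print(n,c,np.round(e+r*(z-e[2])/r[2]))
for o in("side","top"):
  for q in("probe",): print([(np.round(x["position"]),round(x["confidence"],2)) for x in arm.boxes_of(o,q)])
s=arm.observe(); print(R.from_quat(s["tool_rot"]).as_matrix().round(3), s["ee_pos"])
p=R.from_quat(s["tool_rot"]).inv().apply(np.array([528,-92,210])-s["ee_pos"]); print(p)
E
```

```text
(array([530.51194327, -86.90954561, 112.92890549]), np.float64(1.7338340254812665))
probe side [529. -89. 114.]
probe top [530. -87. 126.]
cap side [556. 170. 122.]
cap top [554. 174. 119.]
[(array([ 625., -144.,   13.]), 0.72), (array([ 424., -188.,   13.]), 0.57)]
[(array([ 626., -134.,   11.]), 0.75), (array([523., -90., 129.]), 0.49)]
[[ 0.904 -0.428  0.   ]
 [-0.428 -0.904 -0.   ]
 [ 0.     0.    -1.   ]] [256.5093048  542.37798451 250.25208674]
[516.64278866 457.40103587  40.34075617]
```

```bash
python3 -m handwheel '{"claw":[0,0,0,0,0],"xyz":[[51.7,45.3,2],[51.7,45.3,2],[51.7,45.3,2],[51.7,45.3,2],[51.7,45.3,2]],"spin":[0,0,0,0,0]}' 40; python3 - <<'E'
from h import *
s=arm.observe(); print(s["ee_pos"],s["joints"],s["time_s"])
E
```

```text
time_s: 1.52
ee_pos: [339.7, 349.6, 244.3]
tool_rot: [0.976, -0.219, 0.0, -0.0]
force: [1.3, -0.2, 1.3]
opening: 1.003
finger_force: 0.0
[339.73015518 349.56634833 244.28031636] [ 1.21472843e+00 -2.64429604e-01 -2.06106082e-01  1.97566833e-04
 -1.62874175e+00 -8.50059892e-02] 1.5167
```

```bash

python3 -m handwheel '{"claw":[0,0,0,0,0],"xyz":[[35.9,31.4,2.4],[35.9,31.4,2.4],[35.9,31.4,2.4],[35.9,31.4,2.4],[35.9,31.4,2.4]],"spin":[0,0,0,0,0]}' | head -2; python3 -m handwheel '{"claw":[60,60,60,60,60],"xyz":[[20.2,17.7,1.4],[20.2,17.7,1.4],[20.2,17.7,1.4],[20.2,17.7,1.4],[20.2,17.7,1.4]],"spin":[0,0,0,0,0]}'
```

```text
time_s: 1.93
ee_pos: [422.7, 158.7, 234.1]
time_s: 2.35
ee_pos: [505.7, -32.5, 223.3]
tool_rot: [0.976, -0.219, 0.001, -0.0]
force: [1.8, 0.9, 0.3]
opening: 0.762
finger_force: 0.0
```

```bash
python3 - <<'E'
from h import *
s=arm.observe(); print(s["ee_pos"],s["joints"],s["time_s"],s["opening"])
E
```

```text
[505.65507933 -32.46536951 223.27533276] [ 3.34217443e-01 -2.13468839e-01 -2.01991107e-01  1.19033812e-04
 -1.58110836e+00  7.94820004e-01] 2.35 0.761656342289247
```

```bash

python3 -m handwheel '{"claw":[60,60,60,60,60],"xyz":[[4.6,4.0,0.3],[4.6,4.0,0.3],[4.6,4.0,0.3],[4.6,4.0,0.3],[4.6,4.0,0.3]],"spin":[0,0,0,0,0]}' | head -2
cat >> h.py <<'E'
def wproj(s,d,P):
    T=np.array(d["T_tool_cam"]); pt=R.from_quat(s["tool_rot"]).inv().apply(np.asarray(P)-s["ee_pos"])
    c=T[:3,:3].T@(pt-T[:3,3]); th=np.arctan2(np.hypot(*c[:2]),c[2]); a=np.arctan2(c[1],c[0]); m=np.array(d["mtx"])
    return m[0,2]+m[0,0]*th*np.cos(a), m[1,2]+m[1,1]*th*np.sin(a)
def wray(s,d,u,v):
    m=np.array(d["mtx"]);x=(u-m[0,2])/m[0,0];y=(v-m[1,2])/m[1,1];th=np.hypot(x,y)
    r=np.array([np.sin(th)*x/th,np.sin(th)*y/th,np.cos(th)]); T=np.array(d["T_tool_cam"]); q=R.from_quat(s["tool_rot"])
    return s["ee_pos"]+q.apply(T[:3,3]), q.apply(T[:3,:3]@r)
def wz(s,d,u,v,z):
    e,r=wray(s,d,u,v); return e+r*(z-e[2])/r[2]
E
python3 - <<'E'
from h import *
s,d,im=snap("wrist","w1.png"); print(s["ee_pos"],d.get("mtx"),d["T_tool_cam"])
print(wproj(s,d,[530,-88,128]),wproj(s,d,[530,-88,98]))
hsv=cv2.cvtColor(im,cv2.COLOR_BGR2HSV); m=cv2.inRange(hsv,(3,110,50),(16,255,255)); n,l,st,ce=cv2.connectedComponentsWithStats(m)
for i in range(1,n):
    if st[i,4]>60: print(st[i],ce[i])
E
```

```text
time_s: 2.77
ee_pos: [529.6, -85.9, 220.0]
[529.64411011 -85.87380021 219.97203165] [[309.70691629   0.         320.73952536]
 [  0.         309.70691629 205.50397255]
 [  0.           0.           1.        ]] [[ 3.30391382e-04 -9.45591193e-01 -3.25357013e-01  8.34363302e+01]
 [ 9.99999642e-01  5.66068492e-04 -6.29702479e-04 -1.15643701e-01]
 [ 7.79615472e-04 -3.25356688e-01  9.45591042e-01 -1.23636163e+02]
 [ 0.00000000e+00  0.00000000e+00  0.00000000e+00  1.00000000e+00]]
(np.float64(323.4616798088143), np.float64(215.6827621829515)) (np.float64(323.19291884465923), np.float64(202.89872226202027))
[ 151    0  178   70 4789] [226.4013364   27.31217373]
[626  33  14  31  87] [633.16091954  47.93103448]
[313 197  20  29 414] [322.4468599  211.38647343]
[121 233  29  30 151] [139.56291391 244.72847682]
[ 98 245  39  43 804] [120.62686567 262.53855721]
```

View pics/w1.png

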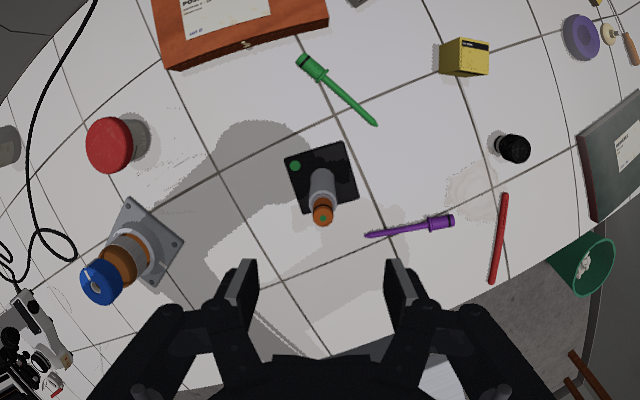

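The orange head is centred below the jaws at (322,216), within 1 mm of the prediction. The dock plate is at (322,178) and the cap at (101,282). I'll descend and grip.

```bash

python3 -m handwheel '{"claw":[60,60,60,60,60],"xyz":[[0.1,0.15,4],[0.1,0.15,8],[0.1,0.15,10],[0.1,0.15,10],[0.1,0.15,10]],"spin":[0,0,0,0,0]}' 40
python3 - <<'E'
from h import *
s,d,im=snap("wrist"); print(s["ee_pos"])
cv2.imwrite("pics/w2.png",cv2.resize(im[180:400,160:480],(800,550)))
E
```

```text
time_s: 3.23
ee_pos: [529.7, -87.2, 120.3]
tool_rot: [0.976, -0.218, -0.0, 0.001]
force: [-0.2, -0.2, 0.4]
opening: 0.768
finger_force: 0.0
[529.74906431 -87.22361481 120.28638996]
```

View pics/w2.png

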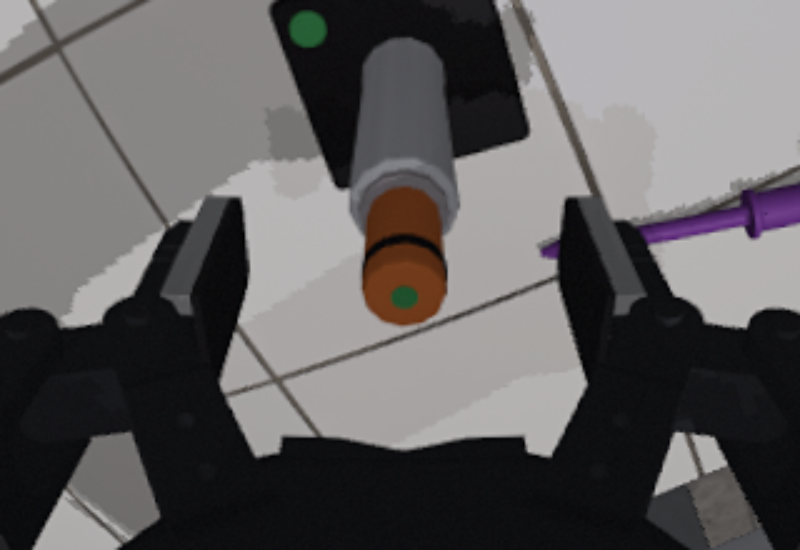

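The head (405,270 in the crop) sits midway between the pads, clear of the collar. Closing.

```bash

python3 -m handwheel '{"claw":[255,255,255,255,255],"xyz":[[0,0,0],[0,0,0],[0,0,0],[0,0,0],[0,0,0]],"spin":[0,0,0,0,0]}' 60
python3 -m handwheel '{"claw":[255,255,255,255,255],"xyz":[[0,0,0],[0,0,0],[0,0,0],[0,0,0],[0,0,0]],"spin":[0,0,0,0,0]}'
python3 -m handwheel '{"claw":[255,255,255,255,255],"xyz":[[0,0,-2],[0,0,-5],[0,0,-8],[0,0,-11],[0,0,-12]],"spin":[0,0,0,0,0]}'
```

```text
time_s: 3.7
ee_pos: [530.5, -87.9, 121.2]
tool_rot: [0.976, -0.219, 0.001, -0.0]
force: [-0.1, -0.4, 4.4]
opening: 0.166
finger_force: 58.4
time_s: 4.12
ee_pos: [530.5, -88.0, 121.1]
tool_rot: [0.976, -0.219, 0.001, -0.0]
force: [-0.9, 2.0, 6.3]
opening: 0.162
finger_force: 58.5
time_s: 4.53
ee_pos: [531.0, -88.4, 244.8]
tool_rot: [0.976, -0.219, 0.003, -0.0]
force: [0.5, -0.2, -0.0]
opening: 0.165
finger_force: 58.5
```

```bash

python3 -m handwheel '{"claw":[255,255,255,255,255],"xyz":[[-9,-24.6,-0.8],[-9,-24.6,-0.8],[-9,-24.6,-0.8],[-9,-24.6,-0.8],[-9,-24.6,-0.8]],"spin":[0,0,0,0,0]}' |head -2
python3 -m handwheel '{"claw":[255,255,255,255,255],"xyz":[[-1.9,-5.1,0],[-1.9,-5.1,0],[-1.9,-5.1,0],[-1.9,-5.1,0],[-1.9,-5.1,0]],"spin":[0,0,0,0,0]}'
python3 - <<'E'
from h import *
s,d,im=snap("wrist"); print(s["ee_pos"],s["joints"])
cv2.imwrite("pics/w3.png",cv2.resize(im[60:300,160:480],(800,600)))
cv2.imwrite("pics/w3f.png",im)
e=s["ee_pos"]
for P in ([555,172,119.6],e-[0,0,106]): 
    u=wproj(s,d,P); print(u,(u[0]-160)*2.5,(u[1]-60)*2.5)
E
```

```text
time_s: 4.95
ee_pos: [548.5, 121.3, 245.6]
time_s: 5.37
ee_pos: [553.5, 173.1, 245.8]
tool_rot: [0.976, -0.219, -0.0, 0.0]
force: [0.6, -0.1, -0.7]
opening: 0.167
finger_force: 58.7
[553.48653739 173.10727871 245.75970335] [ 6.48846117e-01 -1.27158910e-02  2.31582290e-02  7.68939561e-05
 -1.60773441e+00  4.79794085e-01]
(np.float64(321.34417949764185), np.float64(200.5916561257963)) 403.3604487441046 351.4791403144908
(np.float64(320.9464357806216), np.float64(210.75333308616382)) 402.366089451554 376.88333271540955
```

View pics/w3.png

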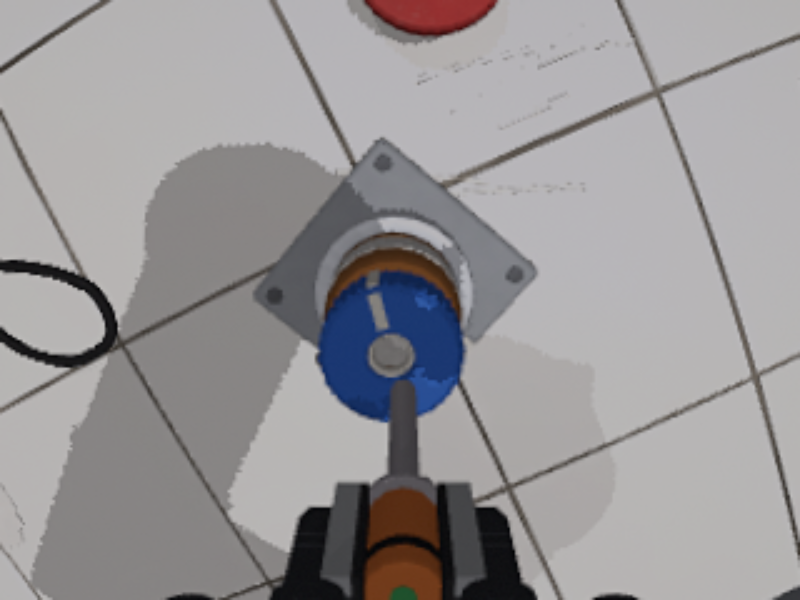

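The wrist crop shows the cap's hole at about (391,355) and the rod tip at (403,382), with the probe hanging straight. Working out the correction next.

```bash
python3 - <<'E'
from h import *
s,d,im=snap("wrist")
hsv=cv2.cvtColor(im,cv2.COLOR_BGR2HSV); m=cv2.inRange(hsv,(100,120,40),(125,255,255)); 
h=im[188:216,300:332]; g=cv2.inRange(cv2.cvtColor(h,cv2.COLOR_BGR2HSV),(0,0,60),(180,70,255))
n,l,st,ce=cv2.connectedComponentsWithStats(g)
print([(st[i],ce[i]+[300,188]) for i in range(1,n)])
for u,v in((316.4,202),(316.4,201.5)):
    P=wz(s,d,u,v,119.6); D=R.from_quat(s["tool_rot"]).inv().apply(P-s["ee_pos"]); print(P,D)
E
```

```text
[(array([10,  0,  5,  4, 18], dtype=int32), array([311.77777778, 189.61111111])), (array([  7,   6,  18,  17, 251], dtype=int32), array([315.58167331, 202.02788845])), (array([17, 24,  9,  4, 26], dtype=int32), array([320.80769231, 213.80769231]))]
[555.73321426 176.09342993 119.6       ] [  0.51603395  -3.97563382 126.51406086]
[556.13723007 175.89977122 119.6       ] [  0.96406191  -3.97378667 126.51403351]
```

```bash

python3 -m handwheel '{"claw":[255,255,255,255],"xyz":[[0.1,-0.42,0],[0.1,-0.42,1.2],[0.1,-0.42,1.2],[0.1,-0.42,1.2]],"spin":[0,0,0,0]}'
python3 - <<'E'
from h import *
s,d,im=snap("wrist"); print(s["ee_pos"])
cv2.imwrite("pics/w4.png",cv2.resize(im[165:245,265:375],(800,582),interpolation=cv2.INTER_CUBIC))
e=s["ee_pos"]
for P in ([556,176,119.6],e-[0,0,106],e-[0,0,60]): 
    u=wproj(s,d,P); print(u,(u[0]-265)*7.27,(u[1]-165)*7.27)
E
```

```text
time_s: 5.8
ee_pos: [555.9, 176.6, 232.8]
tool_rot: [0.976, -0.219, -0.001, 0.001]
force: [-0.5, -0.2, -0.8]
opening: 0.161
finger_force: 58.7
[555.8707012  176.57560694 232.76473999]
(np.float64(321.3725338454826), np.float64(207.17303270813545)) 409.82832105665864 306.5979477881447
(np.float64(320.8110743199604), np.float64(210.62195302963525)) 405.74651030611227 331.67159852544825
(np.float64(320.91160997918615), np.float64(234.8292802222425)) 406.4774045486833 507.65886721570286
```

View pics/w4.png

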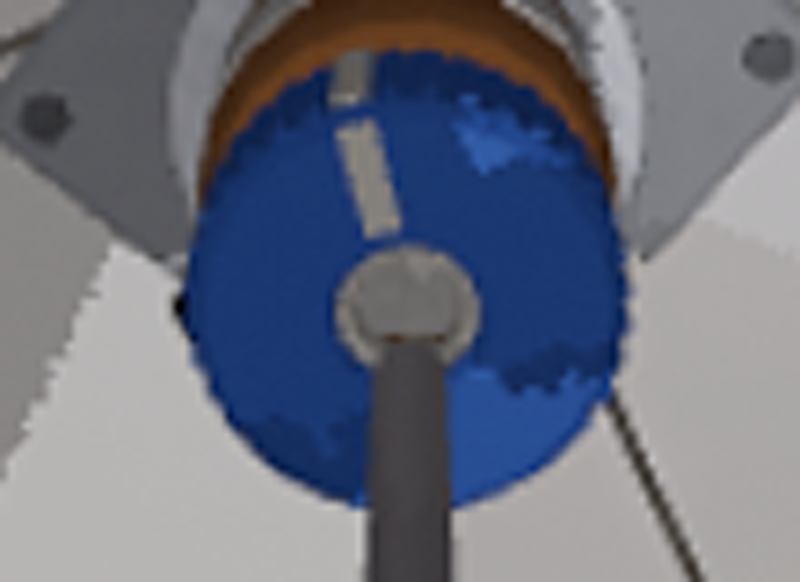

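The hole is at (408,308) and the rod is centred laterally at x=409. I'll nudge +1 mm in tool x and lower the probe, watching the force.

```bash

python3 -m handwheel '{"claw":[255,255,255,255,255],"xyz":[[0.1,0,0.5],[0.1,0,0.9],[0.1,0,1.2],[0.1,0,1.5],[0.1,0,1.5]],"spin":[0,0,0,0,0]}'
```

```text
time_s: 6.27
ee_pos: [556.9, 176.6, 218.3]
tool_rot: [0.976, -0.219, -0.001, 0.0]
force: [-0.7, 0.4, -0.8]
opening: 0.162
finger_force: 58.7
```

```bash

python3 -m handwheel '{"claw":[255,255,255,255,255],"xyz":[[0,0,0.6],[0,0,1.2],[0,0,1.8],[0,0,2.4],[0,0,2.4]],"spin":[0,0,0,0,0]}'
```

```text
time_s: 6.68
ee_pos: [556.5, 176.5, 193.2]
tool_rot: [0.976, -0.219, -0.001, 0.001]
force: [0.4, -0.6, -1.9]
opening: 0.165
finger_force: 58.7
```

```bash

python3 -m handwheel '{"claw":[255,255,255,255,255],"xyz":[[0,0,1.2],[0,0,2.4],[0,0,3.6],[0,0,4.2],[0,0,4.2]],"spin":[0,0,0,0,0]}'
python3 -m handwheel '{"claw":[255,255,255,255,255],"xyz":[[0,0,0.1],[0,0,0.2],[0,0,0.3],[0,0,0.4],[0,0,0.4]],"spin":[0,0,0,0,0]}'
```

```text
time_s: 7.1
ee_pos: [556.2, 176.2, 150.4]
tool_rot: [0.976, -0.219, -0.002, 0.001]
force: [0.6, -0.4, -1.2]
opening: 0.162
finger_force: 58.7
time_s: 7.52
ee_pos: [557.2, 176.7, 149.4]
tool_rot: [0.976, -0.219, 0.0, -0.0]
force: [0.4, 0.2, -1.0]
opening: 0.167
finger_force: 58.7
```

```bash

python3 -m handwheel '{"claw":[255,255,255,255,255],"xyz":[[0,0,0.1],[0,0,0.15],[0,0,0.2],[0,0,0.2],[0,0,0.2]],"spin":[0,0,0,0,0]}' | sed -n '2p;4p'
python3 -m handwheel '{"claw":[255,255,255,255,255],"xyz":[[0,0,0.1],[0,0,0.15],[0,0,0.2],[0,0,0.2],[0,0,0.2]],"spin":[0,0,0,0,0]}'| sed -n '2p;4p'
```

```text
ee_pos: [557.2, 176.6, 147.2]
force: [0.6, 0.2, -0.5]
ee_pos: [557.2, 176.6, 145.5]
force: [0.1, 0.4, 0.2]
```

```bash

python3 -m handwheel '{"claw":[255,255,255,255,255],"xyz":[[0,0,0.1],[0,0,0.15],[0,0,0.2],[0,0,0.2],[0,0,0.2]],"spin":[0,0,0,0,0]}'| sed -n '2p;4p'
python3 - <<'E'
from h import *
s,d,im=snap("wrist"); print(s["ee_pos"],s["force"],s["joints"])
cv2.imwrite("pics/w5.png",cv2.resize(im[150:310,210:430],(800,582),interpolation=cv2.INTER_CUBIC))
E
```

```text
ee_pos: [557.4, 176.6, 145.2]
force: [-4.9, -0.4, 9.4]
[557.37204047 176.62534281 145.22106234] [-4.94701024 -0.40669625  9.38048114] [ 6.50134509e-01  1.17233245e-02 -1.35561360e-01  8.62283318e-04
 -1.42217971e+00  4.79110837e-01]
```

View pics/w5.png

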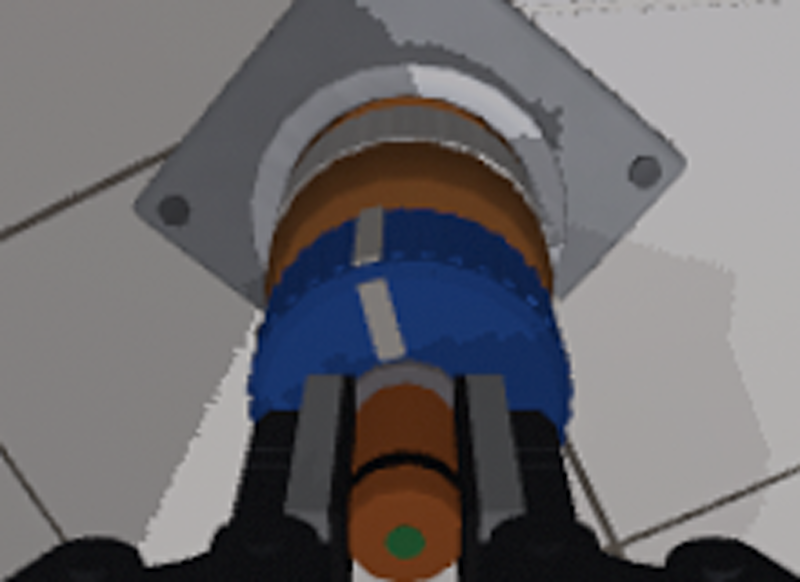

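The collar sits on the cap ((405,375) in the crop), with 9 N of contact at TCP z 145, as expected. Next: open, spin back for turning range, and lower over the cap.

```bash

python3 -m handwheel '{"claw":[120,60,0,0,0],"xyz":[[0,0,0],[0,0,0],[0,0,0],[0,0,0],[0,0,0]],"spin":[0,0,0,0,0]}'
python3 -m handwheel '{"claw":[0,0,0,0,0],"xyz":[[0,0,0],[0,0,0],[0,0,0],[0,0,0],[0,0,0]],"spin":[-0.12,-0.24,-0.36,-0.48,-0.6]}' | head -2
python3 -m handwheel '{"claw":[0,0,0,0,0],"xyz":[[0,0,0],[0,0,0],[0,0,0],[0,0,0],[0,0,0]],"spin":[-0.12,-0.24,-0.36,-0.48,-0.6]}'
python3 -m handwheel '{"claw":[0,0,0,0,0],"xyz":[[0,0,0],[0,0,0],[0,0,0],[0,0,0],[0,0,0]],"spin":[-0.12,-0.24,-0.3,-0.3,-0.3]}'
python3 - <<'E'
from h import *
s,d,im=snap("wrist"); print(s["ee_pos"],s["force"],s["joints"])
cv2.imwrite("pics/w6.png",cv2.resize(im[150:400,160:480],(768,600),interpolation=cv2.INTER_CUBIC))
print(R.from_quat(s["tool_rot"]).inv().apply(np.array([556,176.2,109])-s["ee_pos"]))
e=[556,176.2,119.6]; print([(u-160)*2.4 if i==0 else (u-150)*2.4 for i,u in enumerate(wproj(s,d,e))])
E
```

```text
time_s: 9.23
ee_pos: [557.1, 176.6, 142.9]
tool_rot: [0.976, -0.219, -0.0, 0.0]
force: [0.4, 0.8, 0.7]
opening: 0.861
finger_force: 0.0
time_s: 9.65
ee_pos: [557.2, 176.6, 143.1]
time_s: 10.07
ee_pos: [557.2, 176.6, 143.1]
tool_rot: [0.928, 0.373, -0.0, 0.0]
force: [-0.3, -0.3, 0.9]
opening: 1.0
finger_force: 0.0
time_s: 10.48
ee_pos: [557.1, 176.6, 143.1]
tool_rot: [0.864, 0.504, -0.0, 0.0]
force: [-0.3, 0.3, -0.3]
opening: 1.0
finger_force: 0.0
[557.14456844 176.62794175 143.11110604] [-0.26860628  0.31658004 -0.25741172] [ 6.49906977e-01  1.35063647e-02 -1.37339096e-01  4.46576401e-05
 -1.42024368e+00  1.97696361e+00]
[-0.92618016 -0.78303701 34.11143166]
[np.float64(385.01254874730165), np.float64(276.8562352672361)]
```

View pics/w6.png

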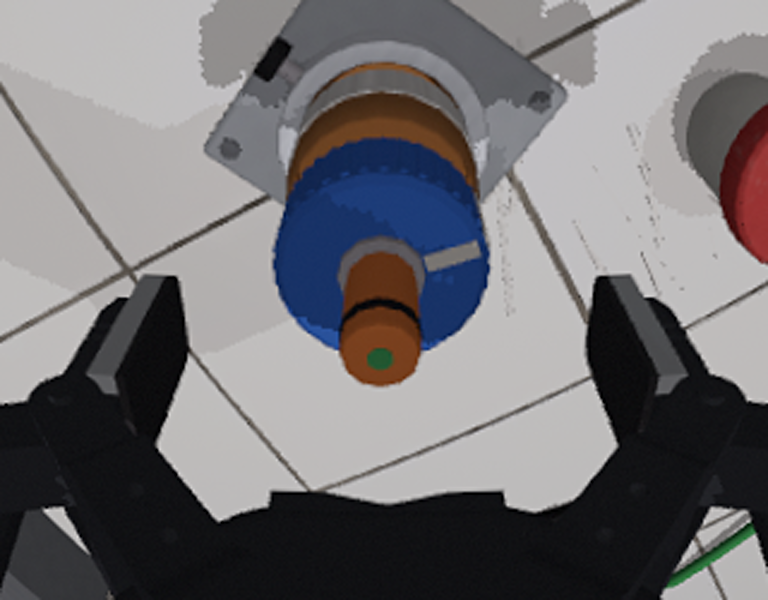

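The probe stands upright in the cap (head at (380,330)). The jaws straddle the cap symmetrically within 1 mm. Lowering onto the cap.

```bash

python3 -m handwheel '{"claw":[0,0,0,0,0],"xyz":[[-0.1,-0.1,1],[-0.1,-0.1,2],[-0.1,-0.1,3],[-0.1,-0.1,3.3],[-0.1,-0.1,3.3]],"spin":[0,0,0,0,0]}' 40
python3 -m handwheel '{"claw":[255,255,255,255,255],"xyz":[[0,0,0],[0,0,0],[0,0,0],[0,0,0],[0,0,0]],"spin":[0,0,0,0,0]}'
python3 -m handwheel '{"claw":[255,255,255,255,255],"xyz":[[0,0,0],[0,0,0],[0,0,0],[0,0,0],[0,0,0]],"spin":[0,0,0,0,0]}'
```

```text
time_s: 10.95
ee_pos: [555.0, 175.8, 108.2]
tool_rot: [0.863, 0.505, -0.002, 0.0]
force: [-0.2, -0.6, 0.2]
opening: 1.003
finger_force: 0.0
time_s: 11.37
ee_pos: [555.9, 176.5, 111.2]
tool_rot: [0.863, 0.505, 0.0, -0.0]
force: [-3.6, 0.5, 4.3]
opening: 0.573
finger_force: 41.6
time_s: 11.78
ee_pos: [555.9, 176.5, 111.1]
tool_rot: [0.863, 0.505, 0.0, -0.0]
force: [-4.9, 1.8, 5.1]
opening: 0.575
finger_force: 41.8
```

```bash
cat > o.py <<'E'
from h import *
s=arm.observe(); print(s["time_s"],s["wrist_torque"],s["force"],s["joints"][5],s["ee_pos"][2],R.from_quat(s["tool_rot"]).as_euler("ZYX")[0])
E
for i in 1; do python3 -m handwheel '{"claw":[255,255,255,255,255],"xyz":[[0,0,0.01],[0,0,0.01],[0,0,0.02],[0,0,0.03],[0,0,0.04]],"spin":[0.12,0.24,0.36,0.48,0.6]}' >/dev/null; done; python3 o.py
python3 -m handwheel '{"claw":[255,255,255,255,255],"xyz":[[0,0,0.01],[0,0,0.01],[0,0,0.02],[0,0,0.03],[0,0,0.04]],"spin":[0.12,0.24,0.36,0.48,0.6]}' >/dev/null;  python3 o.py
python3 -m handwheel '{"claw":[255,255,255,255,255],"xyz":[[0,0,0.01],[0,0,0.01],[0,0,0.02],[0,0,0.03],[0,0,0.04]],"spin":[0.12,0.24,0.36,0.48,0.6]}' ;  python3 o.py
```

```text
12.2 [0.33316109 1.44682776 0.03193192] [-4.48007918  0.61567379  5.48201892] 1.3723739250598934 110.73490538430602 0.4527296446842146
12.6167 [0.3218791  1.44534746 0.11826456] [-4.51177492  0.11635145  6.09758944] 0.7723169255513754 110.36894929216133 -0.14734122219136636
time_s: 13.03
ee_pos: [555.9, 176.4, 110.0]
tool_rot: [0.931, -0.365, 0.0, -0.0]
force: [-5.5, 1.8, 5.2]
opening: 0.577
finger_force: 41.8
13.0333 [0.3372182  1.48711357 0.0759508 ] [-5.54733643  1.77587353  5.22542276] 0.17238672451708448 109.98641396957309 -0.7473137406097363
```

```bash

python3 -m handwheel '{"claw":[255,255,255,255,255],"xyz":[[0,0,0.01],[0,0,0.01],[0,0,0.02],[0,0,0.02],[0,0,0.02]],"spin":[0.1,0.2,0.3,0.4,0.4]}' >/dev/null; python3 o.py
python3 -m handwheel '{"claw":[255,255,255,255],"xyz":[[0,0,0],[0,0,0.01],[0,0,0.01],[0,0,0.01]],"spin":[0.05,0.1,0.15,0.15]}' >/dev/null; python3 o.py
python3 -m handwheel '{"claw":[255,255,255,255],"xyz":[[0,0,0],[0,0,0.01],[0,0,0.01],[0,0,0.01]],"spin":[0.05,0.1,0.15,0.15]}' >/dev/null; python3 o.py
```

```text
13.45 [ 0.29489212  1.42303823 -0.04280751] [-4.78732782  1.51475211  6.84339262] -0.2272580458029888 109.71488105198658 -1.1469641910409751
13.7833 [ 0.28638968  1.5045668  -0.03340403] [-5.82030459  0.87259706  5.73011053] -0.37460688386243524 109.64342172988279 -1.2943036988728855
14.1167 [ 0.36925435  1.50471154 -0.10752006] [-5.29791488  1.37841661  5.21027563] -0.5245758233863328 109.49498373385066 -1.4442434436477734
```

```bash

python3 -m handwheel '{"claw":[255,255,255,255],"xyz":[[0,0,0],[0,0,0.01],[0,0,0.01],[0,0,0.01]],"spin":[0.05,0.1,0.1,0.1]}' >/dev/null; python3 o.py
python3 -m handwheel '{"claw":[255,255,255,255],"xyz":[[0,0,0],[0,0,0],[0,0,0],[0,0,0]],"spin":[0.05,0.1,0.1,0.1]}' >/dev/null; python3 o.py
```

```text
14.45 [-1.17200362  1.25030543  0.84602594] [-3.53842626 -3.60704098  5.49389877] -0.620659688301282 109.36244090675208 -1.5405968766190963
14.7833 [-1.95709944  1.32051989  0.8783858 ] [-3.94270547 -6.52698204  5.16186941] -0.7206512099207608 109.26181117739651 -1.640976074521586
```

The hard stop was reached at about 2.55 rad (0.85 N m, then slip), matching the 2.57 from the marks. Backing off 1.57.

```bash

python3 -m handwheel '{"claw":[255,255,255,255,255],"xyz":[[0,0,0],[0,0,-0.01],[0,0,-0.02],[0,0,-0.03],[0,0,-0.03]],"spin":[-0.11,-0.22,-0.33,-0.44,-0.55]}' >/dev/null; python3 o.py
python3 -m handwheel '{"claw":[255,255,255,255,255],"xyz":[[0,0,0],[0,0,-0.01],[0,0,-0.02],[0,0,-0.03],[0,0,-0.04]],"spin":[-0.11,-0.22,-0.33,-0.44,-0.55]}' >/dev/null; python3 o.py
python3 -m handwheel '{"claw":[255,255,255,255,255],"xyz":[[0,0,0],[0,0,-0.01],[0,0,-0.02],[0,0,-0.03],[0,0,-0.03]],"spin":[-0.11,-0.22,-0.33,-0.44,-0.48]}'; python3 o.py
python3 - <<'E'
from h import *
s,d,im=snap("wrist"); t,dt,it=snap("top"); u,du,iu=snap("side")
f=lambda x:cv2.resize(x,(400,300),interpolation=cv2.INTER_CUBIC)
cv2.imwrite("pics/end.png",np.vstack([np.hstack([f(im[150:400,160:480]),f(it[180:250,170:260])]),np.hstack([f(iu[140:215,245:345]),f(im)])]))
print(R.from_quat(s["tool_rot"]).as_matrix()[:,0])
E
```

```text
15.2 [-1.61319423 -0.67918768 -0.11902151] [ 2.31741799 -4.53102922  3.44043984] -0.16657575355679116 109.59540888621802 -1.0874020377502096
15.6167 [-0.7681782  -2.03708334 -0.13973951] [ 6.23521749 -1.40589009 -0.58184077] 0.3834261420209891 110.04182515675252 -0.5372600789790014
time_s: 16.03
ee_pos: [557.8, 176.4, 110.3]
tool_rot: [1.0, -0.028, 0.002, -0.001]
force: [6.3, 0.8, -0.8]
opening: 0.575
finger_force: 42.1
16.0333 [ 0.11590312 -2.27976483 -0.17708803] [ 6.29411094  0.78056252 -0.80666487] 0.8637186851514016 110.3439215138489 -0.05647323220446099
[ 0.99839417 -0.05644256  0.0048284 ]
```

View pics/end.png

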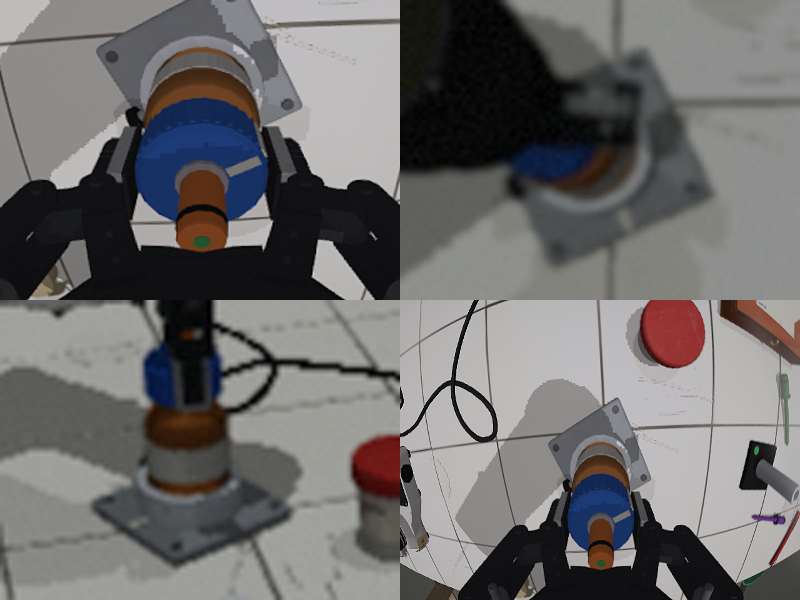

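The wrist view (top left) shows the probe collar on the cap at (202,175) and the cap mark at (245,166). That is about 82–90° counterclockwise of the zero mark, and the bystanders are untouched. A small nudge to centre it, then hand in.

```bash

python3 -m handwheel '{"claw":[255,255,255,255,255],"xyz":[[0,0,0],[0,0,0],[0,0,0],[0,0,0],[0,0,0]],"spin":[-0.03,-0.06,-0.06,-0.06,-0.06]}' && python3 -c "
from plant import arm
print(arm.sign_off())"
```

```text
time_s: 16.6
ee_pos: [557.8, 176.5, 110.4]
tool_rot: [1.0, -0.001, 0.002, -0.001]
force: [8.2, 1.4, -0.6]
opening: 0.573
finger_force: 42.1
the job is handed in; nothing more can be done
None
```

I handed the job in at 16.6 s; the sign-off gave no verdict. By my readings the probe is seated in the cap, the cap was screwed to its stop and backed off about a quarter turn (about 86–93°), and the gripper is holding it at 42 N.

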